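# Put the big stapler away from the cluttered desk tray

## Robot

A 7-joint arm with a two-finger parallel gripper is mounted at the origin on the work surface. World frame = base frame: x ahead of the robot, y to its left, z up, the work surface at z = 0. Lengths are in m, angles in rad, forces in N, time in s.
With the tool pointing down it reaches from about 0.4 to 0.875 m from the base axis. Payload 19.3 kg.
Tool frame: the origin (TCP) lies midway between the tips of the shut fingers; the grasp point (between the pads) lies 19 mm behind it; z points along the fingers, y is the direction in which the jaws open and shut (so a half turn about z gives the same grasp; the last joint's range is limited). The gripper opens to 85 mm and grips with 20 to 120 N. Pads are 22 mm wide; open, the fingers measure 114 mm over their backs; the gripper's body (76 mm by 85 mm) begins 54 mm behind the grasp point. The pads swing forward as they close: fully open they stand 13 mm farther back than shut.
Start: joints at [-1.297, 0.521, -0.036, 1.599, 0.021, 1.021, -0.113], TCP at [0.211, 0.588, 0.231] pointing down, gripper open.
Joint ranges: [-2.91, 2.91], [-0.3, 2.13], [-1.5, 1.42], [0.17, 2.43], [-1.26, 4.41], [0.16, 1.93], [-2.52, 2.52]. Speed limits (rad/s): [1.89, 1.89, 2.39, 2.39, 3.01, 3.01, 3.01].

## Interface

Orientations are given as [roll, pitch, yaw] about the fixed x, y, z axes, in that order (R = Rz(yaw) Ry(pitch) Rx(roll)).
In Python, from rig import r gives the robot as it stands.
- The arm moves only by the tool apply_moves, never from a script. Its argument "commands" is a list of rows, each a list of 7 numbers: the turn, a rotation vector about the world's x, y, z in degrees, then the shift along the world's x, y, z in m, then the finger opening in m, from 0 to 0.0854. In form: [[ax, ay, az, dx, dy, dz, grip], ...]. A call has 1 to 12 rows; each row shifts and turns the pose as measured when the row begins; what a row does not reach is not made up. A row lasts 1/12 s, in which the tool goes at most 41.7 mm and 7.16 degrees, less where a joint would pass 70% of its speed; a pose out of reach is approached as far as the arm can. A call is refused whole if a number of a shift passes 0.0417 or a number of a turn 7.16, either way. A call with a gripper value outside its range is refused whole. The fingers move at their own pace and stop on an object; "grip_force" is the grip in N (left out, the last holds). Time passes only in rows, so rows that do not move let the fingers close. It gives the time, the measured TCP pose, the force and the opening at its end, in the units of the state.
- r.sense(): the state, without advancing time (a new reading comes with each control period).
- r.capture(name): name is "scene" or "top" or "wrist"; returns a dict with "frame" (400x640x3 uint8, red, green, blue), "mtx" (3x3 intrinsics, pixels), "k1" (the pictures are not rectified: a ray, as slopes to the right and down, at radius r is drawn at 1 + k1 r^2 times it, then the intrinsics apply), "camera_from_world" (4x4, takes a point from world to camera coordinates); the wrist camera has in their place "hand_eye" (4x4, takes a point from camera to tool coordinates, whose origin is the TCP and whose axes are the flange's). Camera axes: x right, y down, z forward; pixel columns grow to the right and rows downward; lengths in m; the calibration is good to about 2 mm. A picture is of the moment at which its call begins: read the wrist's pose just before it. There is no depth.
- r.sign_off(): hands the job in, once; it reports no verdict.
The state is a dict: "clock": time; "joints": joint angles; "joint_vel": joint speeds; "effort": joint torques, N m; "tcp_pos": TCP position; "tcp_rot": TCP orientation; "wrist_force": force on the tool from outside, world axes, zero at the start; "wrist_torque": the same for the moment, N m; "width": finger opening in m.
Only numpy, scipy, OpenCV 4.12 (cv2) and the standard library are available. Lean on these libraries where they do the work, as an engineer would, in place of code of your own. Each camera call takes 0.05 s, during which the arm holds its last target.

## Task

Pick the big stapler (the longer of the two) out of the cluttered desk tray and stand it on its foot in the open drawer of the little white chest; set it down, do not drop it. Then push the drawer fully shut. Leave everything else in the tray, and do not disturb the speaker or the mouse.

Things in the scene. Friction and masses are not known exactly. Their poses are not given: they have to be found in the camera images.
- stapler_center (a point): Big stapler, black plastic, the target: 140 long (x, nose to +x), 34 wide (y), 46 high (z up when it stands on its foot), about 0.22 kg. Point at its centre, 23 mm above its underside. Its sides are flat and upright and can be gripped across y at mid-length. It stands on its foot in the tray at the start.
- mini_center (a point): Small stapler of the same look, black, 90 x 30 x 38 mm (x, y, z), not wanted: stays in the tray. Point at its centre.
- tape_center (a point): Tape dispenser, black with a clear roll, 120 x 44 x 68 mm (x, y, z). Stays in the tray. Point at its centre.
- eraser_center (a point): Board eraser, white back on grey felt, 50 x 100 x 30 mm (x, y, z). Stays in the tray. Point at its centre.
- bank_center (a point): Power bank, white block, 50 x 110 x 20 mm (x, y, z). Stays in the tray. Point at its centre.
- pad_center (a point): Note pad, block of plain paper, 50 x 50 x 22 mm. Stays in the tray. Point at its centre.
- tray_floor (a point): Grey open desk tray, fixed, outside 262 x 360 mm (x, y), 45 high, walls 5 thick. Point at the centre of its inner floor, 5 mm above the table; axes along its sides. The staplers and the tape dispenser lie side by side along y, 108 mm apart, in any order, roughly along x; eraser, note pad and power bank lie beyond them (+x).
- chest_edge (a point): White low drawer chest, fixed, 240 x 240 mm, 100 high, with one drawer. Point at the middle of the front edge of its top board (12 thick), 100 mm above the table; x points to the chest's back, y along its front. The board covers the rear of the open drawer: only what lies in front of this edge is uncovered.
- drawer_floor (a point): Middle of the front end of the drawer's inner floor, where it meets the inside of the front wall, 22 mm above the table; moves with the drawer, axes as the chest's (x into the chest). Inside 195 (x from 0) by 198 mm (y), so the uncovered part runs from x = 0 to x = opening - 6 mm. Walls 6 thick, 56 above this floor; front 21 thick, top 65 above this floor. Room under the chest's top: 66 above this floor.
- chest_drawer0 (a joint): Opening of the drawer in m: 0 fully shut, up to 0.166; starts 0.145 to 0.163 open. Slides freely with light friction (1 to 3 N) towards -x of the drawer's axes as it opens; stays where it is left.
- chest_drawer0_handle (a point): Steel bar handle on the drawer front, bar 11 mm thick and 120 long along y, its centre 35 mm out from the front panel and 62 mm above the table. Point at mid-bar; axes as the drawer's. The drawer can be shut by pushing the bar or the panel towards +x.
- speaker_center (a point): White upright speaker, 72 mm across, 137 high, standing beyond the tray: bystander. Point at its centre.
- mouse_center (a point): Black computer mouse, 105 x 60 x 32 mm: bystander to the right of the chest. Point at its centre.

How it is judged:
By the outcome, as a careful person would: the job done as asked, in the order asked, and still so for the second after the job is handed in, with the robot touching nothing.
It also fails if it takes over 56 s, if anything falls off the work surface, if the arm or the gripper's body presses on something with over 40 N, if the wrist force passes 120 N, or if a joint passes its speed limit or range.

## Working session

There is one attempt and no reset: what is moved stays moved. The work goes in short steps, Python scripts to look and compute and a tool call to move; the robot and the scene stay as the last step left them, time stands still between calls to the robot, and variables do not carry over. Pictures are saved under pics/ and viewed, and the job is handed in when it is done.

Besides the shell and the picture viewer there is one more tool, called after "Request:" as name(argument=value, ...), one argument or row to a line, values as JSON. apply_moves: Moves the arm, as the interface text tells. Its arguments: {"type":"object","properties":{"commands":{"type":"array","items":{"type":"array","items":{"type":"number"}}},"grip_force":{"type":"number"}},"required":["commands"]}

```bash
ls; mkdir -p pics; python3 - <<'E'
from rig import r
import cv2, numpy as np
s=r.sense(); print(s)
for n in ["scene","top","wrist"]:
    c=r.capture(n); cv2.imwrite(f"pics/{n}0.png",c["frame"][:,:,::-1])
    print(n,c["mtx"].tolist(),c["k1"]); print(np.round(c.get("camera_from_world",c.get("hand_eye")),4).tolist())
E
```

```text
pics
{'clock': 0.0, 'joints': array([-1.29718828,  0.52203289, -0.03629225,  1.59998503,  0.02125481,
        1.02108284, -0.11283541]), 'joint_vel': array([-1.23274527e-03, -2.28325253e-04, -2.66643659e-03, -1.06153647e-03,
        1.19467905e-04, -1.67563408e-03, -2.85520199e-05]), 'effort': array([ 4.25470616e-04, -9.27119350e+01,  1.97965711e+00, -3.69921362e+01,
        1.77521200e-02,  8.31262587e-03, -1.29710608e-05]), 'tcp_pos': array([0.21063053, 0.58809658, 0.2307226 ]), 'tcp_rot': array([-3.14047880e+00,  1.42997663e-04,  2.79773707e+00]), 'wrist_force': array([ 0.06541017, -0.14374123, -0.29828883]), 'wrist_torque': array([-0.03697694, -0.01013328, -0.02060123]), 'width': 0.0856640482589408}
scene [[492.9529081382002, 0.0, 310.36851609865954], [0.0, 492.9529081382002, 202.33766341913656], [0.0, 0.0, 1.0]] -0.05584987278260794
[[0.881, 0.4731, -0.0034, -0.4858], [0.3484, -0.6536, -0.6718, -0.2114], [-0.3201, 0.5907, -0.7407, 2.0023], [0.0, 0.0, 0.0, 1.0]]
top [[500.68649204214165, 0.0, 318.0506319788039], [0.0, 500.68649204214165, 202.3364474148088], [0.0, 0.0, 1.0]] 0.02779207273740754
[[-0.0225, -0.9997, 0.0026, -0.0954], [-0.9774, 0.0214, -0.2105, 0.6095], [0.2104, -0.0073, -0.9776, 1.701], [0.0, 0.0, 0.0, 1.0]]
wrist [[323.76639061557006, 0.0, 319.6815426077203], [0.0, 323.76639061557006, 198.23846570296348], [0.0, 0.0, 1.0]] -0.020134928005188204
[[-0.0009, -0.9566, -0.2913, 0.0744], [1.0, -0.0008, -0.0006, 0.0009], [0.0004, -0.2913, 0.9566, -0.1425], [0.0, 0.0, 0.0, 1.0]]
```

View pics/scene0.png

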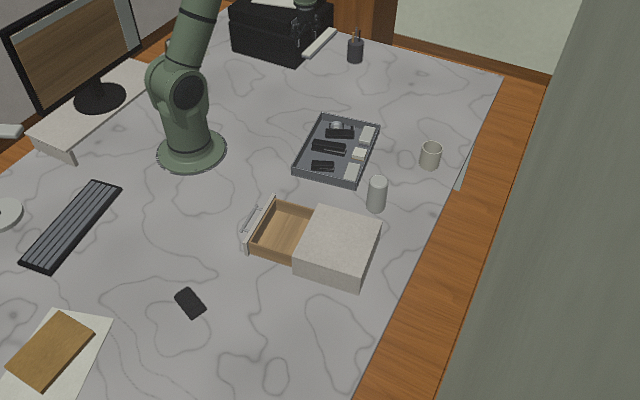

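View pics/top0.png

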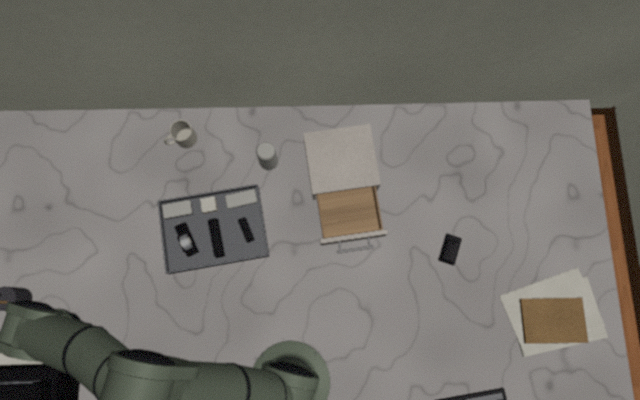

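View pics/wrist0.png

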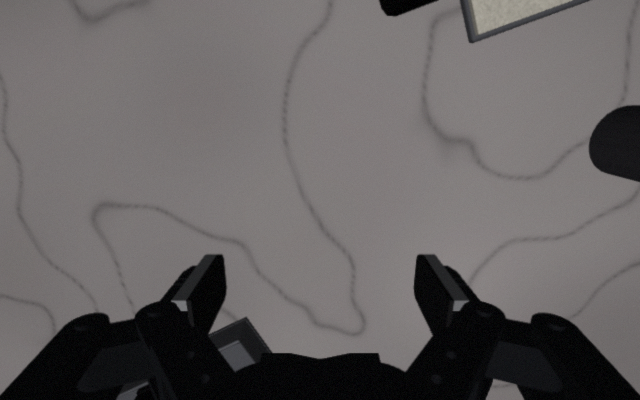

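The top view shows the tape dispenser near (187,239), the big stapler near (216,238) and the mini near (247,230). The chest is at (345,160) and the drawer at (350,212). I'll write the helpers and enlarge this area.

```bash
cat > h.py <<'E'
import numpy as np, cv2
from scipy.spatial.transform import Rotation as R
def T_wc(c,s=None):
    if "camera_from_world" in c: return np.linalg.inv(c["camera_from_world"])
    T=np.eye(4); T[:3,:3]=R.from_euler("xyz",s["tcp_rot"]).as_matrix(); T[:3,3]=s["tcp_pos"]
    return T@np.array(c["hand_eye"])
def dist(c): return np.array([c["k1"],0,0,0,0.])
def ray(c,px,s=None):
    T=T_wc(c,s); p=cv2.undistortPoints(np.array(px,float).reshape(-1,1,2),np.array(c["mtx"]),dist(c)).reshape(-1,2)
    d=np.c_[p,np.ones(len(p))]@T[:3,:3].T
    return T[:3,3],d
def onz(c,px,z,s=None):
    o,d=ray(c,px,s); return o+d*((z-o[2])/d[:,2])[:,None]
def proj(c,P,s=None):
    Ti=np.linalg.inv(T_wc(c,s)); rv,_=cv2.Rodrigues(Ti[:3,:3])
    return cv2.projectPoints(np.array(P,float).reshape(-1,1,3),rv,Ti[:3,3],np.array(c["mtx"]),dist(c))[0].reshape(-1,2)
def crop(img,x0,y0,x1,y1,k,fn,gain=1.0):
    cv2.imwrite(fn,cv2.convertScaleAbs(cv2.resize(img[y0:y1,x0:x1,::-1],None,fx=k,fy=k,interpolation=cv2.INTER_CUBIC),alpha=gain))
E
python3 - <<'E'
from rig import r
from h import *
c=r.capture("top")
crop(c["frame"],150,175,280,280,6,"pics/topA.png",1.6)
crop(c["frame"],295,115,395,260,4,"pics/topB.png",1.3)
c=r.capture("scene")
crop(c["frame"],230,100,400,300,3,"pics/scA.png",1.3)
E
```

```text
(no output)
```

View pics/topA.png

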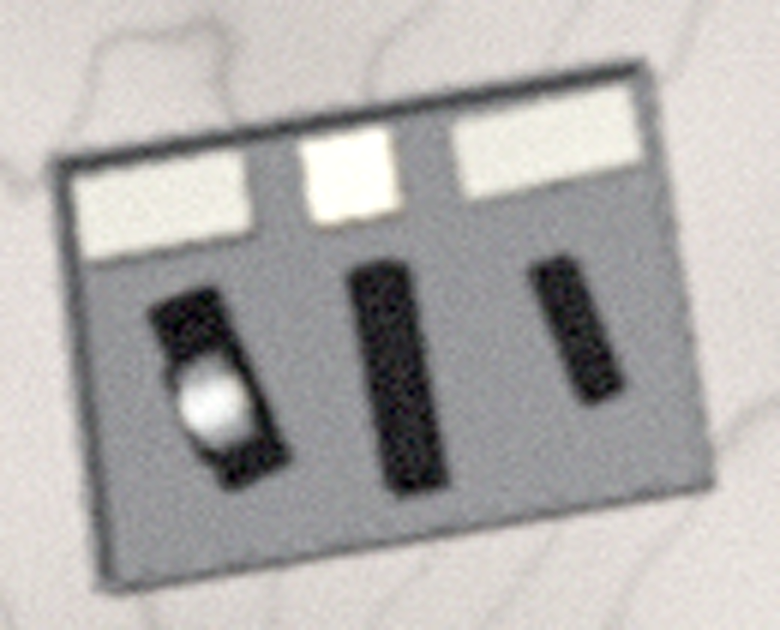

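View pics/topB.png

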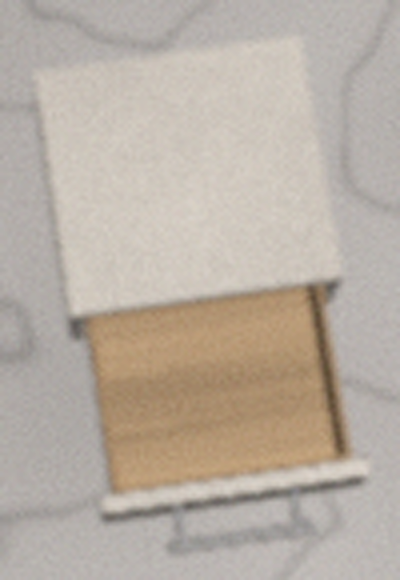

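View pics/scA.png

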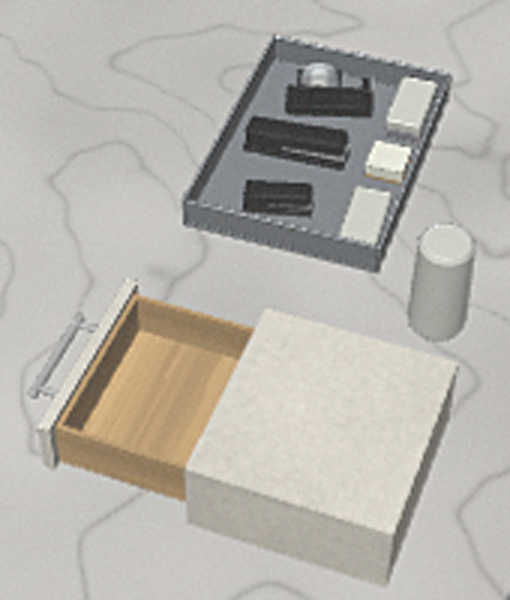

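```bash
cat >> h.py <<'E'
def up(p,x0,y0,k): return (np.array(p,float)+.5)/k-.5+[x0,y0]
E
python3 - <<'E'
from rig import r
from h import *
np.set_printoptions(precision=4,suppress=True)
c=r.capture("top"); print("cam",T_wc(c)[:3,3])
f=lambda p,z,a:onz(c,up(p,*a),z)
A=(150,175,6);B=(295,115,4)
P=f([(350,270),(405,262),(447,487),(393,495)],.051,A);print("stapler",P,P.mean(0))
d=(P[0]+P[1]-P[2]-P[3])/2;print(np.hypot(*d[:2]),np.degrees(np.arctan2(d[1],d[0])))
P=f([(55,160),(645,65),(715,488),(105,590)],.045,A);print("tray",P,P.mean(0))
d=(P[0]+P[1]-P[2]-P[3])/2;print(np.hypot(*d[:2]),np.degrees(np.arctan2(d[1],d[0])))
P=f([(35,72),(302,38),(340,278),(72,318)],.1,B);print("chest",P,(P[2]+P[3])/2)
d=(P[0]+P[1]-P[2]-P[3])/2;print(np.hypot(*d[:2]),np.degrees(np.arctan2(d[1],d[0])))
P=f([(100,498),(368,460)],.087,B);print("front inner top edge",P,P.mean(0))
P=f([(103,517),(368,480)],.087,B);print("front outer top edge",P,P.mean(0))
P=f([(170,547),(325,528)],.065,B);print("bar",P,P.mean(0))
P=f([(545,262),(600,395)],.043,A);print("mini",P)
P=f([(185,300),(260,480)],.043,A);print("tape",P)
E
```

```text
cam [ 0.2357 -0.0961  1.7914]
stapler [[0.5566 0.2802 0.051 ]
 [0.5607 0.2481 0.051 ]
 [0.4278 0.2212 0.051 ]
 [0.424  0.2522 0.051 ]] [0.4923 0.2504 0.051 ]
0.1355484658559404 11.694638639064134
tray [[0.6279 0.4572 0.045 ]
 [0.6785 0.1084 0.045 ]
 [0.4243 0.0669 0.045 ]
 [0.3739 0.4172 0.045 ]] [0.5262 0.2624 0.045 ]
0.25729296692827436 9.113177280780274
chest [[ 0.8546 -0.0622  0.1   ]
 [ 0.8814 -0.3012  0.1   ]
 [ 0.6598 -0.3245  0.1   ]
 [ 0.6292 -0.0905  0.1   ]] [ 0.6445 -0.2075  0.1   ]
0.22498529554700858 6.603189643165545
front inner top edge [[ 0.4734 -0.1113  0.087 ]
 [ 0.5013 -0.3425  0.087 ]] [ 0.4873 -0.2269  0.087 ]
front outer top edge [[ 0.457  -0.1135  0.087 ]
 [ 0.4839 -0.3416  0.087 ]] [ 0.4705 -0.2276  0.087 ]
bar [[ 0.4326 -0.1709  0.065 ]
 [ 0.4461 -0.3055  0.065 ]] [ 0.4393 -0.2382  0.065 ]
mini [[0.5603 0.1672 0.043 ]
 [0.4805 0.1343 0.043 ]]
tape [[0.5423 0.3782 0.043 ]
 [0.4353 0.331  0.043 ]]
```

The big stapler is at about (0.492, 0.250), yaw 11.7°. The chest yaw is about 6.6°, with its front edge near (0.644, −0.207). Next I move above the stapler to refine this with the wrist camera.

Request:
apply_moves(
  commands=[
    [0,0,2.6,0.0235,-0.028,0,0.085],
    [0,0,2.6,0.0235,-0.028,0,0.085],
    [0,0,2.6,0.0235,-0.028,0,0.085],
    [0,0,2.6,0.0235,-0.028,0,0.085],
    [0,0,2.6,0.0235,-0.028,0,0.085],
    [0,0,2.6,0.0235,-0.028,0,0.085],
    [0,0,2.6,0.0235,-0.028,0,0.085],
    [0,0,2.6,0.0235,-0.028,0,0.085],
    [0,0,2.6,0.0235,-0.028,0,0.085],
    [0,0,2.6,0.0235,-0.028,0,0.085],
    [0,0,2.6,0.0235,-0.028,0,0.085],
    [0,0,2.6,0.0235,-0.028,0,0.085],
  ],
)

```text
clock: 1.3
tcp_pos: [0.4943, 0.2414, 0.2307]
tcp_rot: [3.14, -0.002, -2.902]
wrist_force: [0.7, 0.5, 0.1]
width: 0.0851
```

```bash
python3 - <<'E'
from rig import r
from h import *
s=r.sense(); c=r.capture("wrist"); np.save("pics/w1.npy",c["frame"])
print(s["tcp_pos"],s["tcp_rot"],s["joints"])
cv2.imwrite("pics/w1.png",cv2.convertScaleAbs(c["frame"][:,:,::-1],alpha=1.5))
E
```

```text
[0.49434955 0.24143203 0.23069139] [ 3.14040253e+00 -2.09843182e-03 -2.90187943e+00] [-0.50673997  0.40473573 -0.07240353  1.79654241  0.03296268  0.94311515
  1.21779   ]
```

View pics/w1.png

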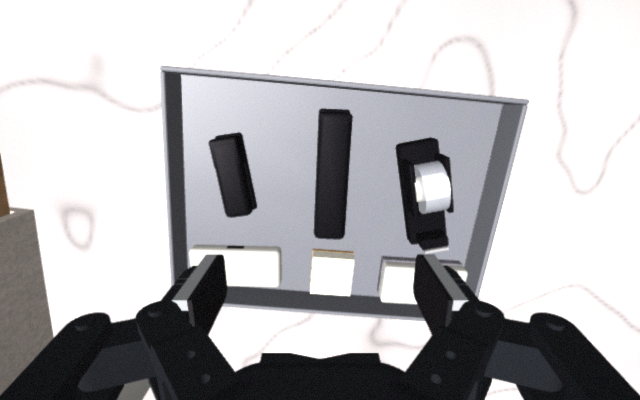

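```bash
python3 - <<'E'
from rig import r
from h import *
f=np.load("pics/w1.npy"); crop(f,290,90,380,250,5,"pics/w1c.png",3.0)
E
```

```text
(no output)
```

View pics/w1c.png

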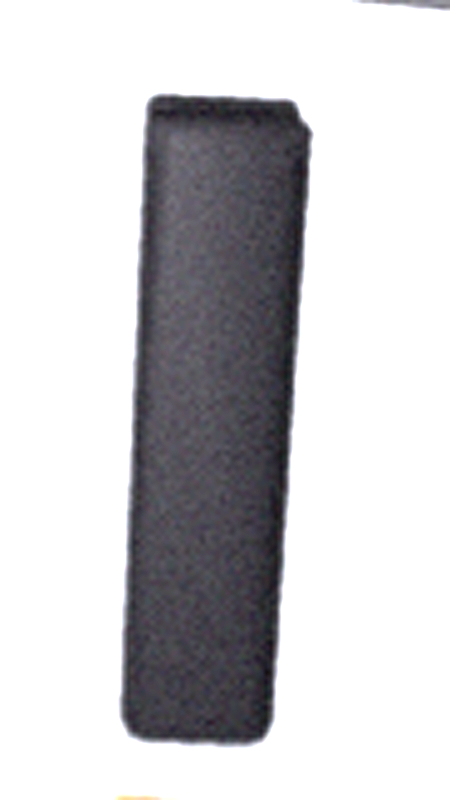

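```bash
python3 - <<'E'
from rig import r
from h import *
np.set_printoptions(precision=4,suppress=True)
s=r.sense(); c=r.capture("wrist")
q=np.array([(150,105),(303,110),(272,742),(124,740)],float)
for z in(.051,.04):
    P=onz(c,up(q,290,90,5),z,s);print(P,P.mean(0))
    m=(P[2]+P[3]-P[0]-P[1])/2;print(np.hypot(*m[:2]),np.degrees(np.arctan2(m[1],m[0])),[np.linalg.norm(P[0]-P[1]),np.linalg.norm(P[2]-P[3])])
ym=(P[0]+P[1]+P[2]+P[3])/4
t=np.degrees(s["tcp_rot"][2])%360;print("yaw",t)
E
```

```text
[[0.4367 0.2195 0.051 ]
 [0.4307 0.2483 0.051 ]
 [0.5599 0.2761 0.051 ]
 [0.5669 0.2449 0.051 ]] [0.4985 0.2472 0.051 ]
0.13239743732678944 11.593792381068006 [np.float64(0.029483749789187476), np.float64(0.03198110206905188)]
[[0.437  0.2195 0.04  ]
 [0.4308 0.2494 0.04  ]
 [0.5644 0.2781 0.04  ]
 [0.5717 0.2458 0.04  ]] [0.501  0.2482 0.04  ]
0.13691756542681605 11.593792381067992 [np.float64(0.03049034273091722), np.float64(0.033072956118880066)]
yaw 193.53816730595074
```

Request:
apply_moves(
  commands=[
    [0,0,-1,0.0005,0.004,-0.025,0.07],
    [0,0,-1,0.0005,0.003,-0.03,0.07],
    [0,0,0,0,0,-0.03,0.07],
    [0,0,0,0,0,-0.03,0.07],
    [0,0,0,0,0,-0.03,0.07],
    [0,0,0,0,0,-0.01,0.07],
    [0,0,0,0,0,0,0.07],
  ],
)

```text
clock: 1.98
tcp_pos: [0.4999, 0.2433, 0.0718]
tcp_rot: [3.141, 0.004, -2.955]
wrist_force: [-0.1, -0.6, 0.9]
width: 0.0703
```

```bash
python3 - <<'E'
from rig import r
from h import *
s=r.sense(); c=r.capture("wrist")
print(s["tcp_pos"],np.degrees(s["tcp_rot"]),s["wrist_force"],s["width"])
cv2.imwrite("pics/w2.png",cv2.convertScaleAbs(c["frame"][:,:,::-1],alpha=2))
E
```

```text
[0.49993307 0.24326682 0.07178486] [ 179.95286333    0.25486916 -169.29165343] [-0.13445358 -0.56236965  0.90388831] 0.07033031331991453
```

View pics/w2.png

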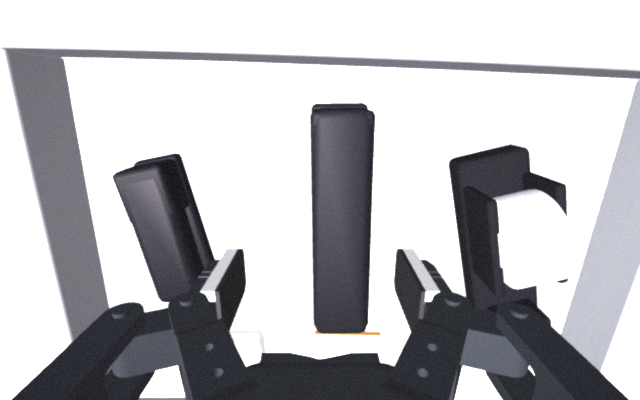

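```bash
python3 - <<'E'
from rig import r
from h import *
np.set_printoptions(precision=4,suppress=True)
s=r.sense(); c=r.capture("wrist")
P=onz(c,[(313,112),(374,112),(316,330),(366,330)],.051,s);print(P,P.mean(0))
m=(P[2]+P[3]-P[0]-P[1])/2;print(np.hypot(*m[:2]),np.degrees(np.arctan2(m[1],m[0])))
a=np.radians(11.6);print((P.mean(0)-s["tcp_pos"])[:2]@np.array([[np.cos(a),-np.sin(a)],[np.sin(a),np.cos(a)]]))
E
```

```text
[[0.4337 0.2283 0.051 ]
 [0.4281 0.2577 0.051 ]
 [0.5594 0.253  0.051 ]
 [0.5538 0.2829 0.051 ]] [0.4938 0.2555 0.051 ]
0.1281930901514908 11.23960904964905
[-0.0038  0.0131]
```

```bash
python3 - <<'E'
from rig import r
from h import *
np.set_printoptions(precision=4,suppress=True)
s=r.sense(); c=r.capture("wrist"); s2=r.sense()
print(s["tcp_pos"],s2["tcp_pos"],np.degrees(s["tcp_rot"]),s["joint_vel"].max())
g=c["frame"].max(2)
for row in (130,160,220,280):
    x=np.where(g[row,290:395]<45)[0]+290; P=onz(c,[(x[0],row),(x[-1],row)],.051,s); print(row,x[0],x[-1],P.mean(0))
t=r.capture("top"); crop(t["frame"],150,175,280,280,6,"pics/topC.png",1.6)
E
```

```text
[0.5009 0.2437 0.074 ] [0.5014 0.244  0.0748] [ 179.9042    0.3988 -169.2883] 0.005757326876170667
130 311 372 [0.4404 0.2443 0.051 ]
160 312 370 [0.4554 0.2471 0.051 ]
220 313 368 [0.4878 0.2536 0.051 ]
280 314 367 [0.5243 0.2612 0.051 ]
```

View pics/topC.png

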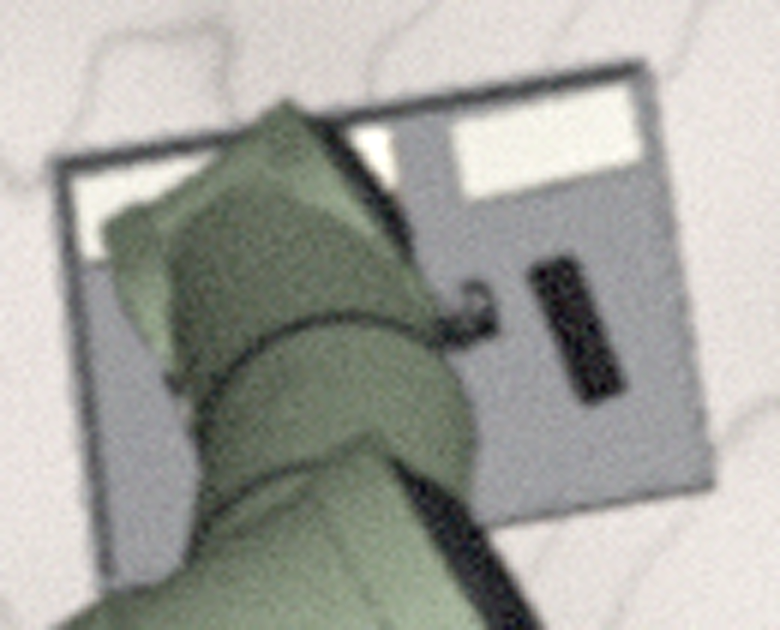

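Request:
apply_moves(
  commands=[
    [0,-0.4,0.8,-0.0065,0.01,0,0.07],
    [0,0,0,0,0,-0.005,0.07],
    [0,0,0,0,0,-0.01,0.07],
  ],
)

```text
clock: 2.43
tcp_pos: [0.4975, 0.2564, 0.0649]
tcp_rot: [3.138, 0.025, -2.94]
wrist_force: [0.2, -0.7, 0.5]
width: 0.0701
```

Request:
apply_moves(
  commands=[
    [0,1.3,0,-0.001,-0.0015,-0.01,0.07],
    [0,0,0,0,0,-0.012,0.07],
    [0,0,0,0,0,-0.012,0.07],
    [0,0,0,0,0,-0.008,0.07],
    [0,0,0,0,0,0,0.07],
  ],
)

```text
clock: 2.85
tcp_pos: [0.4959, 0.2547, 0.0178]
tcp_rot: [3.132, -0.002, -2.94]
wrist_force: [-0.9, -0.0, 0.4]
width: 0.0698
```

Request:
apply_moves(
  commands=[
    [0,0,0,0,0,0,0.03],
    [0,0,0,0,0,0,0.03],
    [0,0,0,0,0,0,0.03],
    [0,0,0,0,0,0,0.03],
    [0,0,0,0,0,0,0.03],
    [0,0,0,0,0,0,0.03],
  ],
  grip_force=50,
)

```text
clock: 3.35
tcp_pos: [0.4961, 0.2543, 0.0181]
tcp_rot: [3.132, -0.003, -2.94]
wrist_force: [0.3, 0.2, -1.0]
width: 0.033
```

Request:
apply_moves(
  commands=[
    [0,0,0,0,0,0.005,0.01],
    [0,0,0,0,0,0.015,0.01],
    [0,0,0,0,0,0.025,0.01],
    [0,0,0,0,0,0.03,0.01],
    [0,0,0,0,0,0.03,0.01],
    [0,0,0,0,0,0.03,0.01],
    [0,0,0,0,0,0.03,0.01],
    [0,0,0,0,0,0.02,0.01],
  ],
)

```text
clock: 4.02
tcp_pos: [0.4921, 0.2523, 0.2099]
tcp_rot: [3.135, -0.01, -2.939]
wrist_force: [0.7, 0.2, -2.6]
width: 0.0331
```

```bash
python3 - <<'E'
from rig import r
from h import *
s=r.sense(); c=r.capture("wrist")
print(s["tcp_pos"],np.degrees(s["tcp_rot"]),s["wrist_force"],s["width"])
cv2.imwrite("pics/w3.png",cv2.convertScaleAbs(c["frame"][:,:,::-1],alpha=2))
c=r.capture("scene"); crop(c["frame"],200,60,400,300,3,"pics/sc3.png",1.3) if 0 else crop(c["frame"],230,60,400,260,3,"pics/sc3.png",1.3)
E
```

```text
[0.49206547 0.25234655 0.20988159] [ 179.59495868   -0.55298232 -168.41769266] [ 0.71639689  0.22949219 -2.62345549] 0.033092018960040624
```

View pics/w3.png

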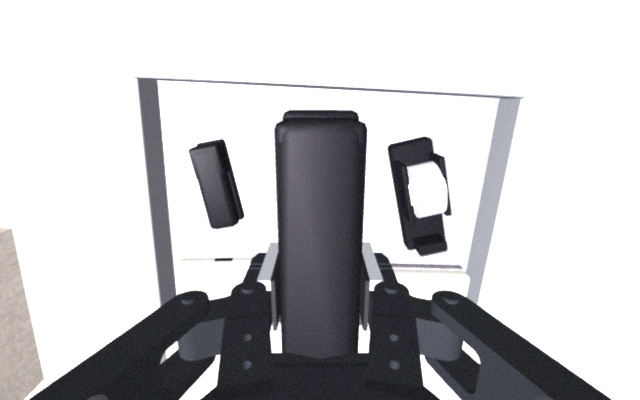

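View pics/sc3.png

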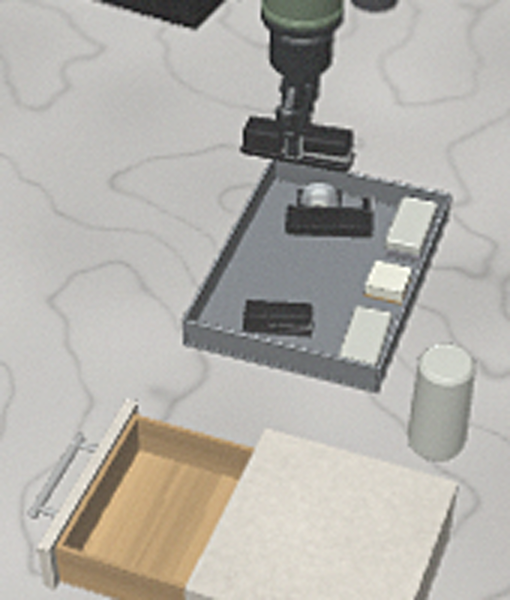

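Held level at mid-length, with nothing else moved. I'll fit the chest model to corners in both fixed views.

```bash
python3 - <<'E'
from rig import r
from h import *
from scipy.optimize import least_squares
np.set_printoptions(precision=4,suppress=True)
t=r.capture("top"); c=r.capture("scene")
# chest-frame points: edge origin. drawer: outer front plane x=-op-? 
def pts(p):
    x,y,a,op=p
    # drawer_floor x coordinate in chest frame: uncovered = op-6mm -> xf=-(op-.006); front outer xf-.021
    xf=-(op-.006); xo=xf-.021
    L=[(0,.12,.1),(0,-.12,.1),(.24,-.12,.1),(.24,.12,.1),(xo,.12,.087),(xo,-.12,.087)]
    L=np.array(L); Rz=R.from_euler("z",a).as_matrix(); return L@Rz.T+[x,y,0]
topx=up([(72,318),(340,278),(302,38),(35,72),(103,517),(368,480)],295,115,4)
scx=up([(262,312),(187,468),(393,527),(458,368),(130,284),(40,428)],230,100,3)
def res(p,W=(1,1)):
    P=pts(p); return np.r_[W[0]*(proj(t,P)-topx).ravel(),W[1]*(proj(c,P)-scx).ravel()]
for W in((1,1),(1,0),(0,1)):
    s=least_squares(res,[.6445,-.2075,.115,.155],args=(W,),loss="soft_l1"); print(s.x,np.degrees(s.x[2])); 
    print(res(s.x).reshape(2,-1,2).round(1).tolist())
s=least_squares(res,[.6445,-.2075,.115,.155],loss="soft_l1")
x,y,a,op=s.x
def draw(cam,x0,y0,x1,y1,k,fn):
    im=cv2.resize(cam["frame"][y0:y1,x0:x1,::-1],None,fx=k,fy=k,interpolation=cv2.INTER_CUBIC)
    for p in proj(cam,pts(s.x)): q=((p+.5-[x0,y0])*k).astype(int); cv2.circle(im,tuple(map(int,q)),3,(0,0,255),1)
    cv2.imwrite(fn,im)
draw(t,295,115,395,260,4,"pics/f1.png"); draw(c,230,150,400,310,4,"pics/f2.png")
E
```

```text
[ 0.6375 -0.2095  0.1164  0.1493] 6.668694805945235
[[[-0.0, 1.6], [1.3, 2.3], [-0.2, -2.2], [0.0, -2.0], [-1.2, -1.0], [1.7, -1.3]], [[-0.6, -2.0], [-3.5, -0.6], [1.9, 3.6], [2.3, -0.9], [-0.4, -2.8], [-1.5, -0.2]]]
[ 0.6381 -0.2085  0.1139  0.1537] 6.526334723627456
[[[-0.3, 1.4], [1.0, 2.2], [-0.3, -2.3], [-0.1, -2.2], [-1.5, 0.1], [1.5, -0.1]], [[-0.2, -2.1], [-3.3, -0.8], [2.0, 3.5], [2.6, -0.9], [-1.1, -3.3], [-2.4, -0.8]]]
[ 0.6368 -0.2121  0.1175  0.1434] 6.731544055317331
[[[0.7, 1.8], [2.1, 2.5], [0.5, -2.1], [0.7, -1.7], [-0.6, -2.5], [2.2, -2.8]], [[-1.2, -1.6], [-4.1, -0.1], [1.4, 4.1], [1.8, -0.5], [0.5, -1.9], [-0.5, 0.9]]]
```

View pics/f1.png

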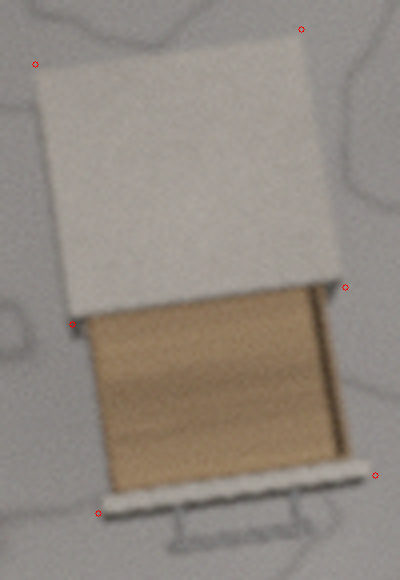

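View pics/f2.png

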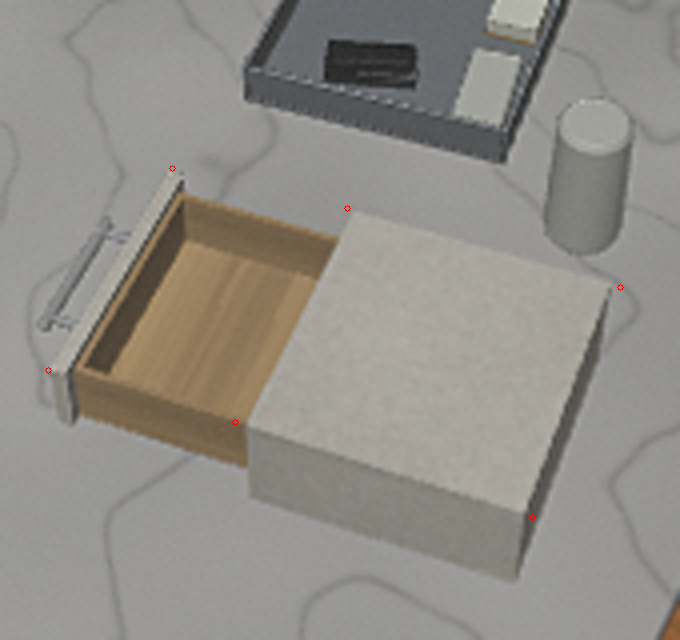

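```bash
python3 - <<'E'
from rig import r
from h import *
from scipy.optimize import least_squares
np.set_printoptions(precision=4,suppress=True)
t=r.capture("top"); c=r.capture("scene")
def pts(p):
    x,y,a,xo,D,w,wf=p
    L=np.array([(0,w,.1),(0,-w,.1),(D,-w,.1),(D,w,.1),(xo,wf,.087),(xo,-wf,.087)])
    return L@R.from_euler("z",a).as_matrix().T+[x,y,0]
topx=up([(72,318),(340,278),(302,38),(35,72),(103,517),(368,480)],295,115,4)
scx=up([(352,212),(250,428),(524,516),(610,288),(178,175),(54,370)],230,150,4)
def res(p,W=(1,1)):
    P=pts(p); return np.r_[W[0]*(proj(t,P)-topx).ravel(),W[1]*(proj(c,P)-scx).ravel()]
for W in((1,1),(1,0),(0,1)):
    s=least_squares(res,[.6445,-.2075,.115,-.17,.24,.12,.12],args=(W,)); print(s.x,np.degrees(s.x[2])); 
    print(res(s.x).reshape(2,-1,2).round(1).tolist())
E
```

```text
[ 0.6457 -0.2086  0.1172 -0.1715  0.2246  0.1191  0.1157] 6.71411274345337
[[[-0.1, -0.7], [0.7, 0.0], [-0.2, -0.4], [0.5, -0.1], [0.1, -1.4], [0.5, -1.5]], [[0.9, -0.1], [-1.0, -1.0], [-0.2, -0.7], [0.3, -0.6], [-1.8, -0.9], [-0.7, -0.8]]]
[ 0.6445 -0.2075  0.1166 -0.1752  0.225   0.1191  0.1149] 6.680365154229247
[[[-0.4, -0.4], [0.4, 0.4], [-0.4, -0.1], [0.3, 0.1], [0.1, -0.0], [0.1, 0.0]], [[0.8, -0.4], [-1.2, -1.4], [-0.4, -1.1], [0.2, -0.9], [-3.0, -1.4], [-1.8, -1.7]]]
[ 0.6472 -0.2107  0.1192 -0.1671  0.224   0.1187  0.1163] 6.830754610185673
[[[0.6, -1.1], [1.1, -0.4], [0.2, -0.6], [1.1, -0.3], [0.4, -3.1], [1.1, -3.3]], [[0.9, 0.5], [-0.8, -0.4], [-0.1, -0.3], [0.2, -0.2], [-0.6, -0.1], [0.5, 0.5]]]
```

Request:
apply_moves(
  commands=[
    [0,0,-3,0.003,-0.015,0.002,0.01],
    [0,0,-6.5,0.005,-0.033,0.002,0.01],
    [0,0,-6.8,0.005,-0.034,0,0.01],
    [0,0,-6.8,0.005,-0.034,0,0.01],
    [0,0,-6.8,0.005,-0.034,0,0.01],
    [0,0,-6.8,0.005,-0.034,0,0.01],
    [0,0,-6.8,0.005,-0.034,0,0.01],
    [0,0,-6.8,0.005,-0.034,0,0.01],
    [0,0,-6.8,0.005,-0.034,0,0.01],
    [0,0,-6.8,0.005,-0.034,0,0.01],
    [0,0,-6.8,0.005,-0.034,0,0.01],
    [0,0,-6.8,0.005,-0.034,0,0.01],
  ],
)

```text
clock: 5.32
tcp_pos: [0.5409, -0.1504, 0.1985]
tcp_rot: [-3.137, -0.027, 1.938]
wrist_force: [-0.0, -0.4, -1.3]
width: 0.0331
```

Request:
apply_moves(
  commands=[
    [-1.4,-0.5,-5,0.01,-0.025,0,0.01],
    [0,0,-5,0.01,-0.025,0,0.01],
    [0,0,-4,0.008,-0.015,0,0.01],
    [0,0,0,0,0,0,0.01],
  ],
)

```text
clock: 5.65
tcp_pos: [0.5655, -0.2288, 0.1946]
tcp_rot: [-3.13, 0.003, 1.658]
wrist_force: [-0.2, -0.1, -1.9]
width: 0.0333
```

```bash
cat > chk.py <<'E'
from rig import r
from h import *
import sys
np.set_printoptions(precision=4,suppress=True)
gp=np.array([float(v) for v in sys.argv[1:4]]); yaw=float(sys.argv[4])
s=r.sense()
Rd=R.from_euler("xyz",[180,0,yaw],degrees=True); Rc=R.from_euler("xyz",s["tcp_rot"])
print("tcp",s["tcp_pos"],np.degrees(s["tcp_rot"]),"F",s["wrist_force"],"w",s["width"],"t",s["clock"])
print("shift",gp-s["tcp_pos"],"turn",(Rd*Rc.inv()).as_rotvec(degrees=True))
E
python3 chk.py .571 -.2178 .2 96.7; python3 - <<'E'
from rig import r
from h import *
c=r.capture("wrist"); cv2.imwrite("pics/w4.png",cv2.convertScaleAbs(c["frame"][:,:,::-1],alpha=1.5))
c=r.capture("scene"); crop(c["frame"],200,60,400,300,3,"pics/x.png"); crop(c["frame"],220,130,400,300,3,"pics/sc4.png",1.3)
E
```

```text
tcp [ 0.5655 -0.2288  0.1946] [-179.3596    0.18     95.009 ] F [-0.2347 -0.1083 -1.8929] w 0.03327974442708027 t 5.65
shift [0.0055 0.011  0.0054] turn [ 0.2444 -0.6188  1.692 ]
```

View pics/w4.png

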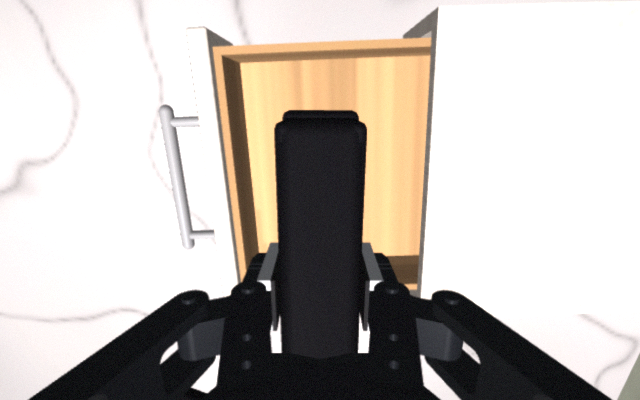

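View pics/sc4.png

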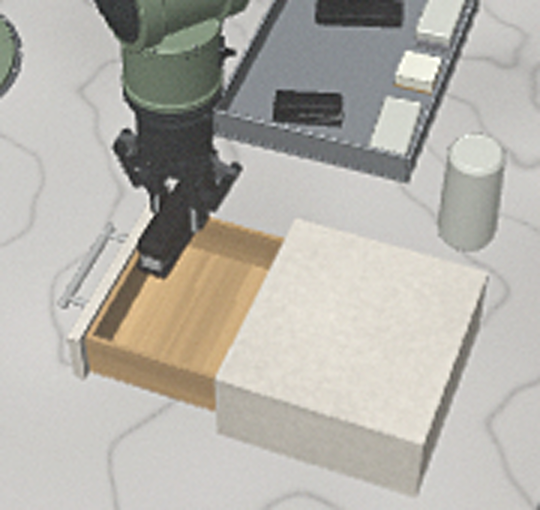

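```bash
python3 - <<'E'
from rig import r
from h import *
np.set_printoptions(precision=4,suppress=True)
s=r.sense(); c=r.capture("wrist"); print(s["tcp_pos"],np.degrees(s["tcp_rot"]))
cv2.imwrite("pics/w5.png",cv2.convertScaleAbs(c["frame"][:,:,::-1],alpha=1.5))
a=np.radians(6.72); ex=np.array([np.cos(a),np.sin(a),0]); ey=np.array([-np.sin(a),np.cos(a),0])
O=np.array([.6455,-.209,0])
for n,p,z in [("board edge",[(438,10),(420,290)],.1),("front outer top",[(190,30),(215,240)],.087),("front inner top",[(212,32),(240,290)],.087),("far side wall top",[(230,45),(430,40)],.078),("bar",[(167,110),(188,245)],.0675)]:
    P=onz(c,p,z,s); print(n,P.tolist(),((P-O)@np.c_[ex,ey]))
print("tcp",(s["tcp_pos"]-O)@np.c_[ex,ey])
E
```

```text
[ 0.5648 -0.226   0.1945] [-179.322     0.0795   95.4416]
board edge [[0.6283978290902521, -0.08797403395186938, 0.09999999999999998], [0.6548187405349521, -0.2952458035436744, 0.10000000000000003]] [[-0.0028  0.1222]
 [-0.0008 -0.0867]]
front outer top [[0.4612269830098819, -0.11281848654386363, 0.087], [0.47915789709536344, -0.2727844280183747, 0.087]] [[-0.1718  0.1171]
 [-0.1727 -0.0439]]
front inner top [[0.4768054488965362, -0.11278544366129942, 0.087], [0.5013005427959073, -0.3192711376832855, 0.08700000000000002]] [[-0.1563  0.1153]
 [-0.1561 -0.0926]]
far side wall top [[0.48716079794971184, -0.1190343312840951, 0.07800000000000001], [0.6327539944999508, -0.10209526351393852, 0.07800000000000001]] [[-0.1467  0.1079]
 [-0.0001  0.1077]]
bar [[0.4337356136013447, -0.17080820083154913, 0.0675], [0.44796271010747246, -0.28985992257603244, 0.0675]] [[-0.2058  0.0627]
 [-0.2056 -0.0572]]
tcp [-0.0821 -0.0074]
```

View pics/w5.png

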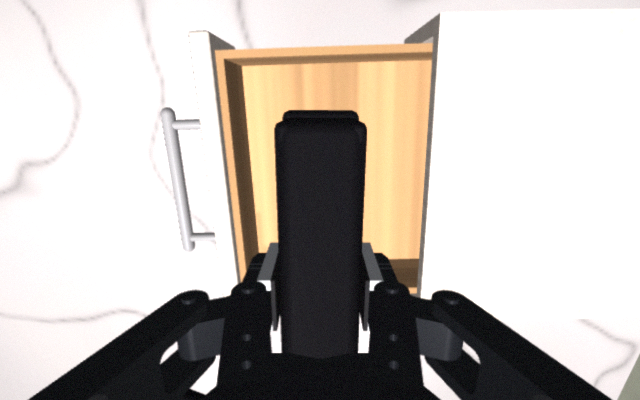

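Wrist and fixed cameras agree within about 3 mm. The drawer's uncovered span is about 150 mm. Next I centre over it and descend.

Request:
apply_moves(
  commands=[
    [0.2,-0.6,1.3,0.006,0.0075,0,0.01],
    [0,0,0,0,0,-0.01,0.01],
    [0,0,0,0,0,-0.02,0.01],
    [0,0,0,0,0,-0.02,0.01],
    [0,0,0,0,0,-0.01,0.01],
    [0,0,0,0,0,0,0.01],
  ],
)

```text
clock: 6.3
tcp_pos: [0.5717, -0.2099, 0.1309]
tcp_rot: [3.139, -0.005, 1.705]
wrist_force: [-0.7, 0.0, -1.9]
width: 0.0335
```

```bash
python3 chk.py .571 -.2178 .035 96.7
```

```text
tcp [ 0.5717 -0.2099  0.1309] [179.859   -0.2917  97.6811] F [-0.7061  0.0332 -1.8782] w 0.03349525987637487 t 6.3
shift [-0.0007 -0.0079 -0.0959] turn [-0.3071  0.1034 -0.9808]
```

Request:
apply_moves(
  commands=[
    [-0.3,0.1,-0.9,-0.0005,-0.006,-0.005,0.01],
    [0,0,0,0,0,-0.018,0.01],
    [0,0,0,0,0,-0.018,0.01],
    [0,0,0,0,0,-0.018,0.01],
    [0,0,0,0,0,-0.012,0.01],
    [0,0,0,0,0,-0.005,0.01],
    [0,0,0,0,0,0,0.01],
  ],
)

```text
clock: 6.88
tcp_pos: [0.5731, -0.2173, 0.0547]
tcp_rot: [3.137, 0.003, 1.687]
wrist_force: [-0.2, 0.5, -1.7]
width: 0.0334
```

```bash
python3 chk.py .571 -.2178 .035 96.7
```

```text
tcp [ 0.5731 -0.2173  0.0547] [179.7445   0.1887  96.6499] F [-0.2361  0.5026 -1.6609] w 0.0334000496207294 t 6.8833
shift [-0.0021 -0.0005 -0.0197] turn [0.1577 0.2757 0.0497]
```

Request:
apply_moves(
  commands=[
    [0,0,0,-0.001,0,-0.005,0.01],
    [0,0,0,0,0,-0.005,0.01],
    [0,0,0,0,0,-0.003,0.01],
    [0,0,0,0,0,0,0.01],
  ],
)

```text
clock: 7.22
tcp_pos: [0.5732, -0.218, 0.0429]
tcp_rot: [3.134, 0.005, 1.686]
wrist_force: [-0.2, -0.3, -2.4]
width: 0.0333
```

Request:
apply_moves(
  commands=[
    [0,0,0,0,0,-0.002,0.01],
    [0,0,0,0,0,-0.001,0.01],
  ],
)

```text
clock: 7.38
tcp_pos: [0.5737, -0.2182, 0.0404]
tcp_rot: [3.133, 0.005, 1.686]
wrist_force: [-0.5, 0.4, -2.8]
width: 0.0333
```

Request:
apply_moves(
  commands=[
    [0,0,0,0,0,-0.002,0.01],
    [0,0,0,0,0,-0.0015,0.01],
  ],
)

```text
clock: 7.55
tcp_pos: [0.574, -0.2182, 0.0371]
tcp_rot: [3.133, 0.005, 1.686]
wrist_force: [-0.3, -0.7, -2.2]
width: 0.0334
```

Request:
apply_moves(
  commands=[
    [0,0,0,0,0,-0.001,0.01],
    [0,0,0,0,0,-0.001,0.01],
  ],
)

```text
clock: 7.72
tcp_pos: [0.5741, -0.2182, 0.0349]
tcp_rot: [3.132, 0.005, 1.687]
wrist_force: [-0.1, -0.3, -1.2]
width: 0.0334
```

Request:
apply_moves(
  commands=[
    [0,0,0,0,0,-0.001,0.01],
  ],
)

```text
clock: 7.8
tcp_pos: [0.5743, -0.2185, 0.0341]
tcp_rot: [3.132, 0.006, 1.686]
wrist_force: [-1.5, 2.2, 16.3]
width: 0.0333
```

Request:
apply_moves(
  commands=[
    [0,0,0,0,0,-0.001,0.01],
  ],
)

```text
clock: 7.88
tcp_pos: [0.5751, -0.2184, 0.0341]
tcp_rot: [3.13, 0.006, 1.686]
wrist_force: [-1.7, 6.1, 29.2]
width: 0.0332
```

Contact at TCP z 0.034, as predicted. I ease off slightly and release.

Request:
apply_moves(
  commands=[
    [0,0,0,0,0,0.0005,0.01],
  ],
)

```text
clock: 7.97
tcp_pos: [0.5755, -0.2182, 0.035]
tcp_rot: [3.13, 0.005, 1.686]
wrist_force: [0.6, 0.5, -1.4]
width: 0.0333
```

Request:
apply_moves(
  commands=[
    [0,0,0,0,0,0,0.036],
    [0,0,0,0,0,0,0.04],
    [0,0,0,0,0,0,0.046],
    [0,0,0,0,0,0,0.052],
    [0,0,0,0,0,0,0.056],
    [0,0,0,0,0,0,0.056],
  ],
)

```text
clock: 8.47
tcp_pos: [0.5757, -0.2184, 0.0351]
tcp_rot: [3.129, 0.006, 1.686]
wrist_force: [-0.6, -0.6, 0.8]
width: 0.0561
```

Request:
apply_moves(
  commands=[
    [0,0,0,0,0,0.006,0.056],
    [0,0,0,0,0,0.012,0.056],
    [0,0,0,0,0,0.02,0.056],
    [0,0,0,0,0,0.03,0.056],
    [0,0,0,0,0,0.03,0.056],
    [0,0,0,0,0,0.03,0.056],
    [0,0,0,0,0,0.03,0.056],
  ],
)

```text
clock: 9.05
tcp_pos: [0.5712, -0.2176, 0.1983]
tcp_rot: [3.138, 0.003, 1.685]
wrist_force: [1.1, 0.6, 0.9]
width: 0.0559
```

```bash
python3 chk.py .4 -.24 .2 96.7; python3 - <<'E'
from rig import r
from h import *
c=r.capture("wrist"); cv2.imwrite("pics/w6.png",cv2.convertScaleAbs(c["frame"][:,:,::-1],alpha=1.5))
c=r.capture("scene"); crop(c["frame"],220,130,400,300,3,"pics/sc6.png",1.3)
E
```

```text
tcp [ 0.5712 -0.2176  0.1983] [179.7974   0.1594  96.5448] F [1.0813 0.5905 0.8996] w 0.05585172273821253 t 9.05
shift [-0.1712 -0.0224  0.0017] turn [0.1349 0.2196 0.1549]
```

View pics/w6.png

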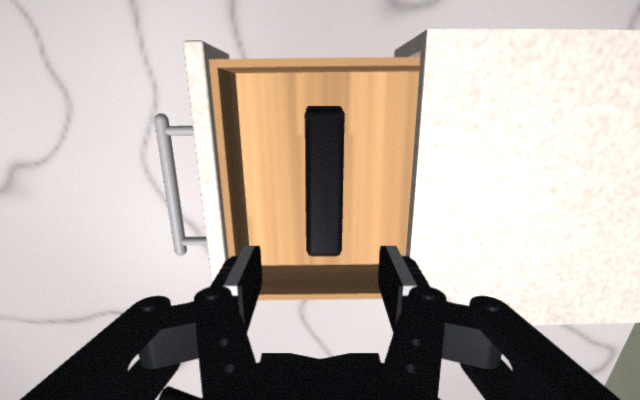

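View pics/sc6.png

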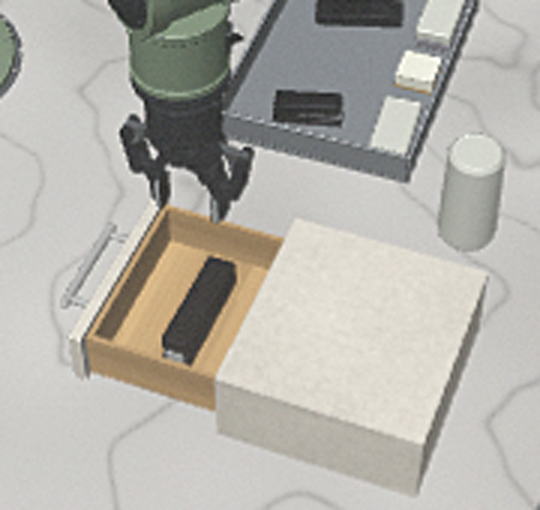

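The stapler stands on its foot in the drawer, clear of the board. Next I go out in front of the handle, jaws closed.

Request:
apply_moves(
  commands=[
    [0,0,0,-0.015,-0.002,0,0.03],
    [0,0,0,-0.03,-0.0035,0,0.0],
    [0,0,0,-0.035,-0.004,0,0.0],
    [0,0,0,-0.035,-0.004,0,0.0],
    [0,0,0,-0.035,-0.004,0,0.0],
    [0,0,0,-0.03,-0.0035,0,0.0],
    [0,0,0,0,0,0,0.0],
    [0,0,0,0,0,0,0.0],
  ],
)

```text
clock: 9.82
tcp_pos: [0.3856, -0.2385, 0.2077]
tcp_rot: [3.122, 0.006, 1.686]
wrist_force: [0.6, -0.3, 0.3]
width: -0.0001
```

```bash
python3 chk.py .391 -.239 .045 96.7
```

```text
tcp [ 0.3856 -0.2385  0.2077] [178.8734   0.3396  96.5837] F [ 0.6383 -0.2553  0.2676] w -8.391746108113465e-05 t 9.8167
shift [ 0.0054 -0.0005 -0.1627] turn [0.207  1.1583 0.1129]
```

Request:
apply_moves(
  commands=[
    [0.2,1.1,0,0,0,-0.015,0],
    [0,0,0,0,0,-0.03,0],
    [0,0,0,0,0,-0.03,0],
    [0,0,0,0,0,-0.025,0],
    [0,0,0,0,0,-0.02,0],
    [0,0,0,0,0,-0.015,0],
    [0,0,0,0,0,0,0],
  ],
)

```text
clock: 10.4
tcp_pos: [0.3907, -0.2389, 0.0708]
tcp_rot: [3.132, 0.003, 1.687]
wrist_force: [-0.9, -0.8, 0.3]
width: -0.0001
```

```bash
python3 chk.py .391 -.239 .045 96.7;  python3 - <<'E'
from rig import r
from h import *
c=r.capture("wrist"); cv2.imwrite("pics/w7.png",cv2.convertScaleAbs(c["frame"][:,:,::-1],alpha=1.5))
c=r.capture("scene"); crop(c["frame"],200,130,380,300,3,"pics/sc7.png",1.3)
E
```

```text
tcp [ 0.3907 -0.2389  0.0708] [179.4362   0.1676  96.6737] F [-0.9361 -0.772   0.3485] w -6.70374701245457e-05 t 10.4
shift [ 0.0003 -0.0001 -0.0258] turn [0.1008 0.5794 0.0254]
```

View pics/sc7.png

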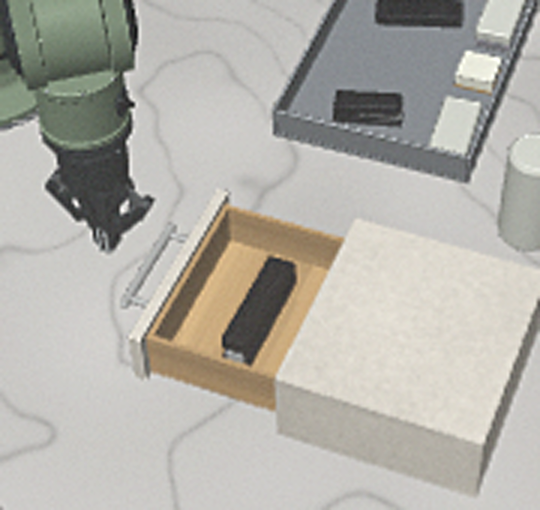

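View pics/w7.png

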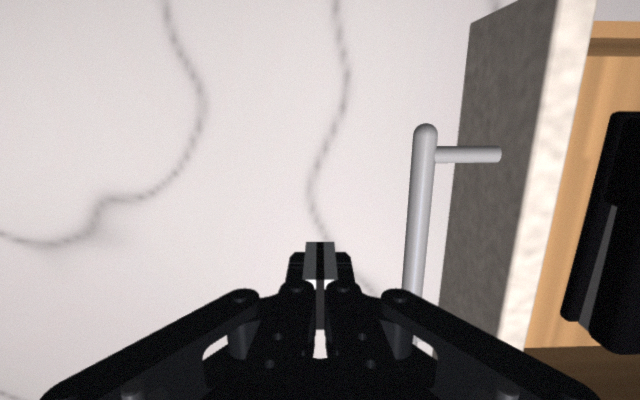

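Next I lower to bar height, then push along the drawer axis (0.993, 0.117).

Request:
apply_moves(
  commands=[
    [0.1,0.5,0,0,0,-0.01,0],
    [0,0,0,0,0,-0.012,0],
    [0,0,0,0,0,-0.005,0],
    [0,0,0,0.005,0.0006,0,0],
    [0,0,0,0.005,0.0006,0,0],
    [0,0,0,0.005,0.0006,0,0],
    [0,0,0,0.004,0.0005,0,0],
    [0,0,0,0.004,0.0005,0,0],
  ],
)

```text
clock: 11.17
tcp_pos: [0.4209, -0.2377, 0.0504]
tcp_rot: [3.131, 0.005, 1.688]
wrist_force: [-0.9, -0.1, 0.2]
width: -0.0001
```

```bash
python3 chk.py .5735 -.2174 .043 96.7
```

```text
tcp [ 0.4209 -0.2377  0.0504] [179.3982   0.2956  96.6999] F [-0.8541 -0.1393  0.1768] w -0.00010951859036832 t 11.1667
shift [ 0.1526  0.0203 -0.0074] turn [ 0.2234  0.6322 -0.0014]
```

Request:
apply_moves(
  commands=[
    [0,0.5,0,-0.003,0,-0.005,0],
    [0,0,0,0,0,-0.005,0],
    [0,0,0,0.004,0.0005,-0.001,0],
    [0,0,0,0.005,0.0006,-0.0005,0],
    [0,0,0,0.005,0.0006,-0.0005,0],
    [0,0,0,0.005,0.0006,-0.0005,0],
  ],
)

```text
clock: 11.67
tcp_pos: [0.438, -0.2351, 0.0369]
tcp_rot: [3.141, 0.004, 1.688]
wrist_force: [-0.8, -0.0, 0.8]
width: -0.0001
```

```bash
python3 chk.py .5735 -.2174 .043 96.7;  python3 - <<'E'
from rig import r
from h import *
c=r.capture("wrist"); cv2.imwrite("pics/w8.png",cv2.convertScaleAbs(c["frame"][:,:,::-1],alpha=1.5))
E
```

```text
tcp [ 0.438  -0.2351  0.0369] [179.987    0.2215  96.6971] F [-0.7825 -0.0335  0.7953] w -0.00011981500905222028 t 11.6667
shift [0.1355 0.0177 0.0061] turn [0.2184 0.0387 0.0029]
```

View pics/w8.png

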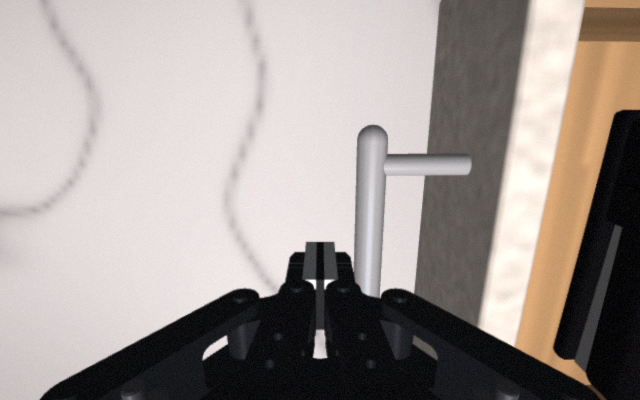

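Request:
apply_moves(
  commands=[
    [0,0,0,0.005,0.0006,0.0005,0],
    [0,0,0,0.005,0.0006,0.0005,0],
    [0,0,0,0.005,0.0006,0.0005,0],
    [0,0,0,0.005,0.0006,0,0],
    [0,0,0,0.005,0.0006,0,0],
    [0,0,0,0.005,0.0006,0,0],
    [0,0,0,0.005,0.0006,0,0],
    [0,0,0,0.005,0.0006,0,0],
  ],
)

```text
clock: 12.38
tcp_pos: [0.4829, -0.2294, 0.0386]
tcp_rot: [3.141, 0.004, 1.688]
wrist_force: [-1.4, -0.5, -0.8]
width: -0.0003
```

```bash
python3 chk.py .5735 -.2174 .043 96.7;  python3 - <<'E'
from rig import r
from h import *
c=r.capture("scene"); crop(c["frame"],200,130,380,300,3,"pics/sc9.png",1.3)
E
```

```text
tcp [ 0.4829 -0.2294  0.0386] [179.9809   0.22    96.7408] F [-1.3891 -0.4854 -0.7652] w -0.0003326477708903286 t 12.3833
shift [0.0906 0.012  0.0044] turn [ 0.2162  0.0448 -0.0409]
```

View pics/sc9.png

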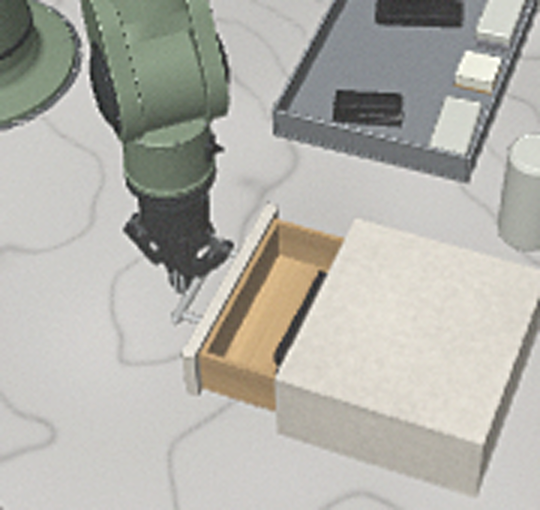

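Request:
apply_moves(
  commands=[
    [0,0,0,0.005,0.0006,0,0],
    [0,0,0,0.005,0.0006,0,0],
    [0,0,0,0.005,0.0006,0,0],
    [0,0,0,0.005,0.0006,0,0],
    [0,0,0,0.005,0.0006,0,0],
    [0,0,0,0.005,0.0006,0,0],
    [0,0,0,0.005,0.0006,0,0],
    [0,0,0,0.005,0.0006,0,0],
    [0,0,0,0.005,0.0006,0,0],
    [0,0,0,0.005,0.0006,0,0],
    [0,0,0,0.005,0.0006,0,0],
    [0,0,0,0.005,0.0006,0,0],
  ],
)

```text
clock: 13.43
tcp_pos: [0.5498, -0.221, 0.0386]
tcp_rot: [3.141, 0.004, 1.689]
wrist_force: [-2.0, 0.8, 0.9]
width: 0.0004
```

Request:
apply_moves(
  commands=[
    [0,0,0,0.005,0.0006,0,0],
    [0,0,0,0.004,0.0005,0,0],
    [0,0,0,0.003,0.0004,0,0],
  ],
)

```text
clock: 13.68
tcp_pos: [0.5636, -0.2192, 0.0386]
tcp_rot: [3.141, 0.004, 1.689]
wrist_force: [-1.4, -0.6, -0.0]
width: -0.0001
```

Request:
apply_moves(
  commands=[
    [0,0,0,0.003,0.0004,0,0],
    [0,0,0,0.003,0.0004,0,0],
  ],
)

```text
clock: 13.85
tcp_pos: [0.5703, -0.2184, 0.0386]
tcp_rot: [3.141, 0.004, 1.689]
wrist_force: [-2.3, 0.4, 0.8]
width: 0.0005
```

Request:
apply_moves(
  commands=[
    [0,0,0,0.002,0.0002,0,0],
    [0,0,0,0.002,0.0002,0,0],
  ],
)

```text
clock: 14.02
tcp_pos: [0.5748, -0.2179, 0.0385]
tcp_rot: [3.141, 0.004, 1.689]
wrist_force: [-1.3, 0.8, 1.0]
width: -0.0002
```

Request:
apply_moves(
  commands=[
    [0,0,0,0.002,0.0002,0,0],
  ],
)

```text
clock: 14.1
tcp_pos: [0.5764, -0.2177, 0.0384]
tcp_rot: [-3.141, 0.003, 1.689]
wrist_force: [-17.0, -1.2, 7.5]
width: 0.0004
```

Request:
apply_moves(
  commands=[
    [0,0,0,0.001,0.0001,0,0],
  ],
)

```text
clock: 14.18
tcp_pos: [0.5762, -0.2178, 0.0383]
tcp_rot: [-3.139, 0.003, 1.689]
wrist_force: [-11.1, 1.0, 9.7]
width: -0.0
```

```bash
python3 - <<'E'
from rig import r
from h import *
print(r.sense()["wrist_force"],r.sense()["tcp_pos"])
c=r.capture("scene"); crop(c["frame"],200,130,380,300,3,"pics/sc10.png",1.3)
E
```

```text
[-11.11182071   0.95066152   9.65273582] [ 0.57622386 -0.21775676  0.03830022]
```

View pics/sc10.png

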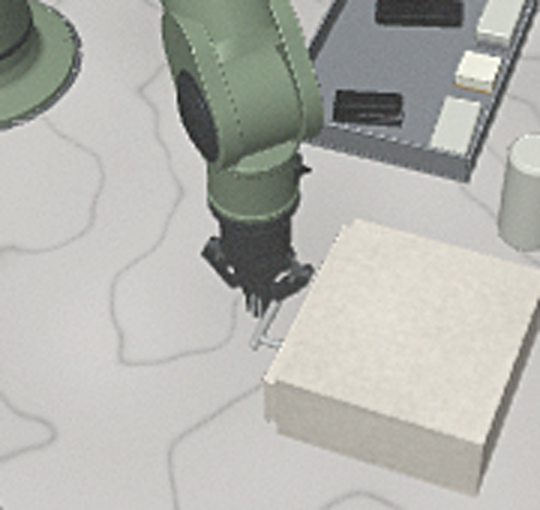

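Request:
apply_moves(
  commands=[
    [0,0,0,-0.004,-0.0005,0,0],
    [0,0,0,-0.01,-0.0012,0,0],
    [0,0,0,-0.02,-0.0024,0,0],
    [0,0,0,-0.025,-0.003,0,0],
    [0,0,0,-0.025,-0.003,0,0],
    [0,0,0,-0.02,-0.003,0.01,0],
    [0,0,0,-0.01,0,0.03,0],
    [0,0,0,0,0,0.035,0],
    [0,0,0,0,0,0.035,0],
    [0,0,0,0,0,0.035,0],
    [0,0,0,0,0,0.02,0],
    [0,0,0,0,0,0,0],
  ],
)

```text
clock: 15.23
tcp_pos: [0.4474, -0.2316, 0.2089]
tcp_rot: [-3.138, 0.001, 1.685]
wrist_force: [1.1, -0.3, 0.3]
width: -0.0003
```

```bash
python3 - <<'E'
from rig import r
from h import *
np.set_printoptions(precision=4,suppress=True)
s=r.sense();print(s["wrist_force"],s["tcp_pos"],s["clock"])
c=r.capture("scene"); crop(c["frame"],200,100,380,300,3,"pics/sc11.png",1.3)
t=r.capture("top"); crop(t["frame"],150,110,410,270,3,"pics/t11.png",1.4)
a=np.radians(6.72); w=r.capture("wrist"); cv2.imwrite("pics/w11.png",cv2.convertScaleAbs(w["frame"][:,:,::-1],alpha=1.3))
E
```

```text
[ 1.1243 -0.3034  0.2629] [ 0.4474 -0.2316  0.2089] 15.2333
```

View pics/sc11.png

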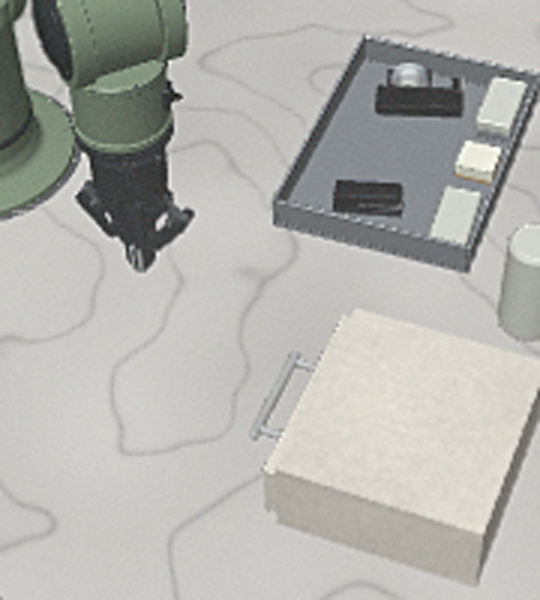

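View pics/t11.png

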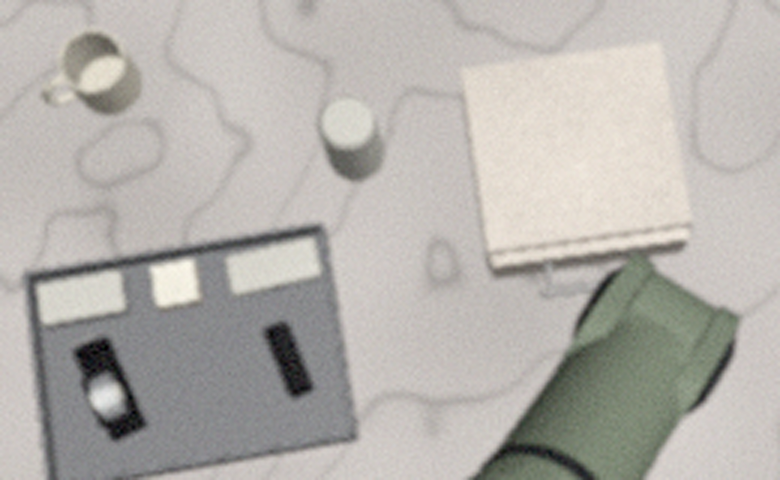

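View pics/w11.png

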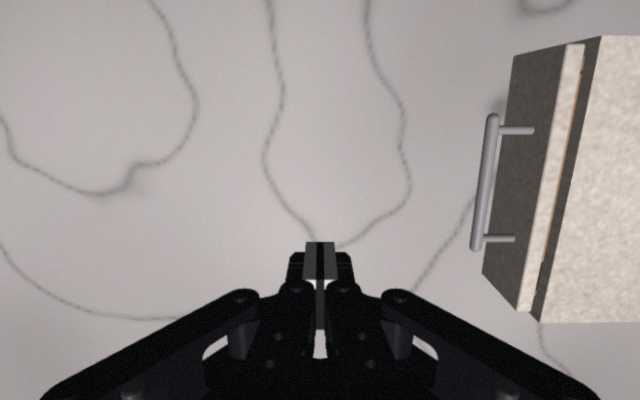

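The wrist view shows a thin wood strip between the front panel and the board, so I measure whether the drawer is fully shut.

```bash
python3 - <<'E'
from rig import r
from h import *
np.set_printoptions(precision=4,suppress=True)
s=r.sense(); w=r.capture("wrist"); np.save("pics/w12.npy",w["frame"])
crop(w["frame"],460,20,640,340,2,"pics/x.png"); crop(w["frame"],500,180,600,330,4,"pics/w12.png",1.3)
a=np.radians(6.72); B=np.c_[[np.cos(a),np.sin(a),0],[-np.sin(a),np.cos(a),0]]
O=np.array([.6455,-.209,0])
for n,p,z in [("bar",[(492,118),(477,247)],.0675),("outer top",[(567,46),(518,306)],.087),("inner white top",[(583,46),(532,312)],.087),("board",[(603,37),(541,321)],.1)]:
    P=onz(w,p,z,s); print(n,(P-O)@B)
c=r.capture("scene"); crop(c["frame"],270,190,340,290,6,"pics/sc12.png",1.2)
E
```

```text
bar [[-0.0559  0.0622]
 [-0.0523 -0.0568]]
outer top [[-0.0171  0.1155]
 [-0.015  -0.1085]]
inner white top [[-0.005   0.1157]
 [-0.0004 -0.1153]]
board [[-0.0015  0.1197]
 [-0.0001 -0.1154]]
```

View pics/w12.png

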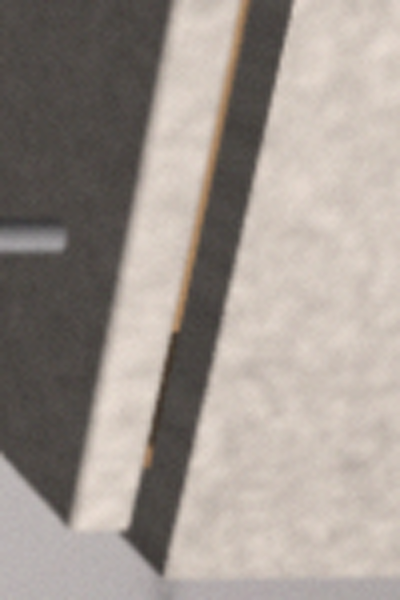

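View pics/sc12.png

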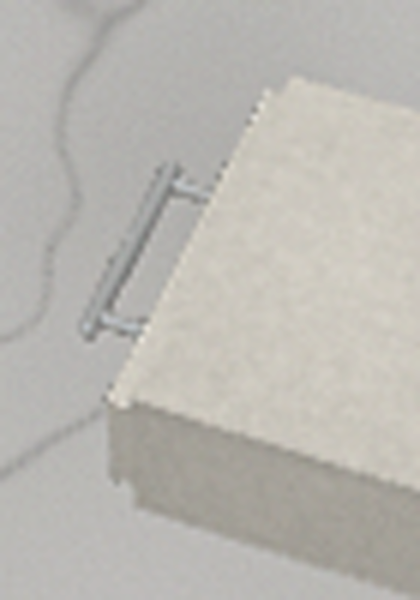

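The panel is within a couple of mm of shut. The last push may have ended on a flared knuckle rather than the drawer stop (z force rose too). I'll turn the jaws 90° and push the bar again, higher, to be sure.

Request:
apply_moves(
  commands=[
    [0,0,-6.9,0,0,0,0],
    [0,0,-6.9,0,0,0,0],
    [0,0,-6.9,0,0,0,0],
    [0,0,-6.9,0,0,0,0],
    [0,0,-6.9,0,0,0,0],
    [0,0,-6.9,0,0,0,0],
    [0,0,-6.9,0,0,0,0],
    [0,0,-6.9,0,0,0,0],
    [0,0,-6.9,0,0,0,0],
    [0,0,-6.9,0,0,0,0],
    [0,0,-6.9,0,0,0,0],
    [0,0,-6.9,0,0,0,0],
  ],
)

```text
clock: 16.48
tcp_pos: [0.4397, -0.2299, 0.1912]
tcp_rot: [-3.117, 0.011, 0.19]
wrist_force: [-0.4, -0.0, 0.2]
width: -0.0
```

```bash
python3 chk.py .5 -.226 .052 6.7
```

```text
tcp [ 0.4397 -0.2299  0.1912] [-178.5694    0.6117   10.9083] F [-0.3683 -0.0461  0.2016] w -2.630246063579918e-05 t 16.4833
shift [ 0.0603  0.0039 -0.1392] turn [-1.3204 -0.8236 -4.2004]
```

Request:
apply_moves(
  commands=[
    [-1.3,-0.8,-4.2,0.02,0.002,-0.01,0],
    [0,0,0,0.02,0.001,-0.025,0],
    [0,0,0,0.015,0.001,-0.03,0],
    [0,0,0,0,0,-0.03,0],
    [0,0,0,0,0,-0.02,0],
    [0,0,0,0,0,-0.01,0],
    [0,0,0,0,0,0,0],
  ],
)

```text
clock: 17.07
tcp_pos: [0.4924, -0.2256, 0.053]
tcp_rot: [3.141, 0.011, 0.101]
wrist_force: [-0.2, -0.1, -0.6]
width: 0.0002
```

```bash
python3 chk.py .56 -.219 .05 6.7
```

```text
tcp [ 0.4924 -0.2256  0.053 ] [179.9498   0.6515   5.7967] F [-0.1896 -0.0991 -0.6335] w 0.00015069627639772957 t 17.0667
shift [ 0.0676  0.0066 -0.003 ] turn [ 0.1208 -0.6422  0.903 ]
```

Request:
apply_moves(
  commands=[
    [0.1,-0.6,0.9,0.008,0.001,-0.002,0],
    [0,0,0,0.012,0.0014,0,0],
    [0,0,0,0.012,0.0014,0,0],
    [0,0,0,0.012,0.0014,0,0],
    [0,0,0,0.008,0.001,0,0],
    [0,0,0,0.004,0.0005,0,0],
    [0,0,0,0,0,0,0],
  ],
)

```text
clock: 17.65
tcp_pos: [0.5531, -0.2201, 0.0557]
tcp_rot: [3.139, -0.005, 0.12]
wrist_force: [-0.3, 0.1, -0.0]
width: 0.0
```

```bash
python3 chk.py .579 -.217 .05 6.7; python3 - <<'E'
from rig import r
from h import *
c=r.capture("scene"); crop(c["frame"],220,150,380,300,4,"pics/sc13.png",1.3)
E
```

```text
tcp [ 0.5531 -0.2201  0.0557] [179.8465  -0.2869   6.8849] F [-0.266   0.1198 -0.0298] w 3.778243471911076e-05 t 17.65
shift [ 0.0259  0.0031 -0.0057] turn [ 0.1185  0.3031 -0.1845]
```

View pics/sc13.png

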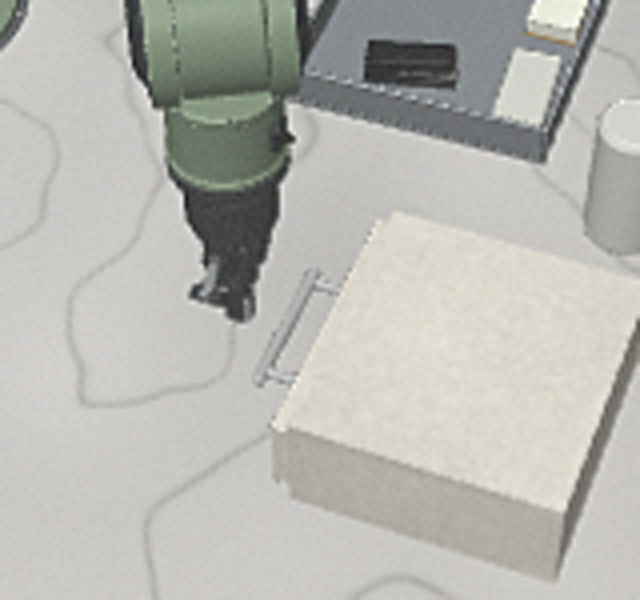

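Request:
apply_moves(
  commands=[
    [0,0,0,0,0,-0.006,0],
    [0,0,0,0,0,-0.004,0],
    [0,0,0,0.003,0.0003,0,0],
    [0,0,0,0.004,0.0004,0,0],
    [0,0,0,0.003,0.0003,0,0],
    [0,0,0,0.003,0.0003,0,0],
  ],
)

```text
clock: 18.2
tcp_pos: [0.5644, -0.2195, 0.045]
tcp_rot: [3.14, -0.004, 0.118]
wrist_force: [-0.7, -0.2, -0.1]
width: -0.0001
```

Request:
apply_moves(
  commands=[
    [0,0,0,0.002,0.0002,-0.0005,0],
    [0,0,0,0.002,0.0002,-0.0005,0],
  ],
)

```text
clock: 18.37
tcp_pos: [0.5692, -0.2191, 0.044]
tcp_rot: [3.139, -0.004, 0.118]
wrist_force: [-0.6, 0.0, -0.3]
width: 0.0005
```

Request:
apply_moves(
  commands=[
    [0,0,0,0.002,0.0002,0,0],
    [0,0,0,0.002,0.0002,0,0],
  ],
)

```text
clock: 18.53
tcp_pos: [0.5737, -0.2187, 0.0439]
tcp_rot: [3.139, -0.004, 0.118]
wrist_force: [0.9, 0.2, 0.8]
width: -0.0003
```

Request:
apply_moves(
  commands=[
    [0,0,0,0.002,0.0002,0,0],
  ],
)

```text
clock: 18.62
tcp_pos: [0.5759, -0.2184, 0.0439]
tcp_rot: [3.139, -0.004, 0.118]
wrist_force: [0.2, -1.1, 0.7]
width: 0.0002
```

Request:
apply_moves(
  commands=[
    [0,0,0,0.0015,0.0002,0,0],
  ],
)

```text
clock: 18.7
tcp_pos: [0.5776, -0.2182, 0.0439]
tcp_rot: [3.139, -0.004, 0.118]
wrist_force: [-0.3, -0.0, -0.3]
width: 0.0001
```

Request:
apply_moves(
  commands=[
    [0,0,0,0.0015,0.0002,0,0],
  ],
)

```text
clock: 18.78
tcp_pos: [0.5792, -0.218, 0.0439]
tcp_rot: [3.139, -0.004, 0.118]
wrist_force: [-10.8, -0.7, 1.6]
width: -0.0001
```

Request:
apply_moves(
  commands=[
    [0,0,0,0.0015,0.0002,0,0],
  ],
)

```text
clock: 18.87
tcp_pos: [0.5793, -0.218, 0.0438]
tcp_rot: [3.14, -0.001, 0.118]
wrist_force: [-17.4, 1.1, 10.2]
width: -0.0002
```

Request:
apply_moves(
  commands=[
    [0,0,0,0.0015,0.0002,0,0],
  ],
)

```text
clock: 18.95
tcp_pos: [0.5791, -0.2181, 0.0436]
tcp_rot: [3.141, 0.001, 0.117]
wrist_force: [-12.0, 0.6, 8.0]
width: -0.0001
```

The bar met the finger as a hard stop at x = 0.579, where the shut position was predicted. There was no 1–3 N sliding phase, so the drawer is at its end. I retreat and check.

Request:
apply_moves(
  commands=[
    [0,0,0,-0.003,-0.0004,0,0],
    [0,0,0,-0.01,-0.0012,0,0],
    [0,0,0,-0.02,-0.0024,0,0],
    [0,0,0,-0.03,-0.0035,0,0],
    [0,0,0,-0.03,-0.0035,0.01,0],
    [0,0,0,-0.03,-0.0035,0.025,0],
    [0,0,0,-0.01,0,0.035,0],
    [0,0,0,0,0,0.035,0],
    [0,0,0,0,0,0.035,0],
    [0,0,0,0,0,0.03,0],
    [0,0,0,0,0,0,0],
    [0,0,0,0,0,0,0],
  ],
)

```text
clock: 19.95
tcp_pos: [0.4298, -0.2321, 0.2186]
tcp_rot: [-3.137, 0.002, 0.113]
wrist_force: [-0.2, 0.2, -0.6]
width: -0.0
```

```bash
python3 - <<'E'
from rig import r
from h import *
s=r.sense();print(s["wrist_force"],s["tcp_pos"],s["clock"])
c=r.capture("scene"); crop(c["frame"],160,100,400,330,3,"pics/x.png"); crop(c["frame"],160,110,410,310,3,"pics/sc14.png",1.3)
t=r.capture("top"); crop(t["frame"],150,110,470,280,2,"pics/t14.png",1.4)
w=r.capture("wrist"); cv2.imwrite("pics/w14.png",cv2.convertScaleAbs(w["frame"][:,:,::-1],alpha=1.3))
E
```

```text
[-0.21540991  0.15224105 -0.61026594] [ 0.42975235 -0.23213817  0.21856926] 19.95
```

View pics/sc14.png

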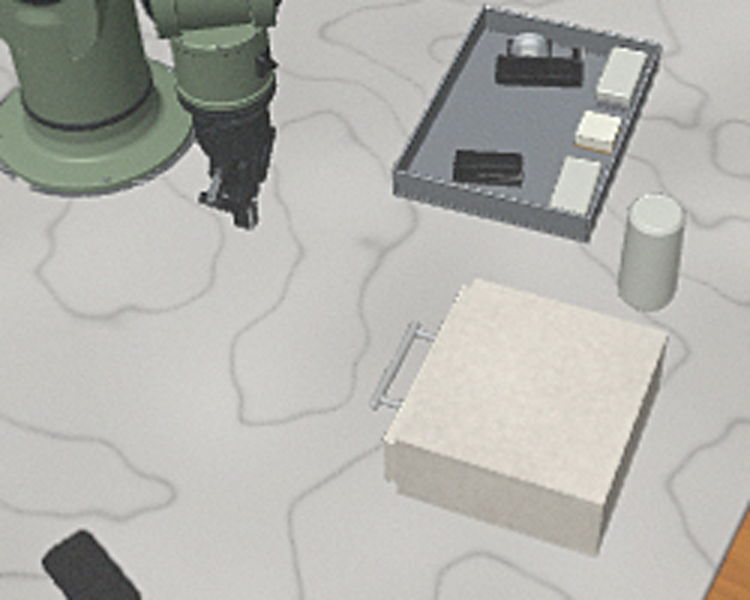

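View pics/w14.png

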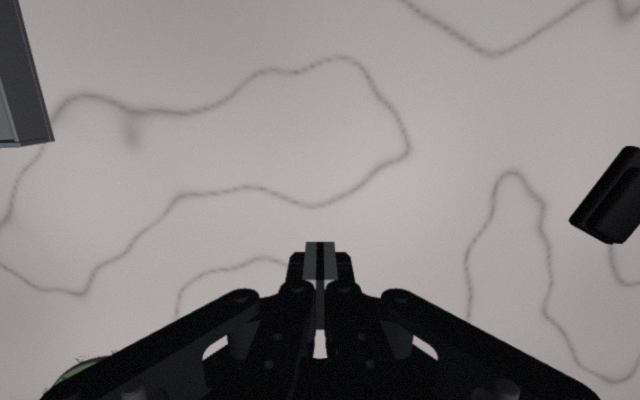

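View pics/t14.png

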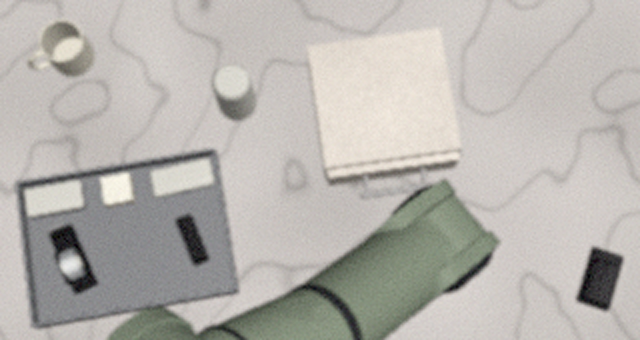

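The drawer front sits parallel to the board and shut. The other tray items, the speaker and the mouse look unmoved, and the arm is clear. I'm handing in.

```bash
python3 -c "
from rig import r
print(r.sign_off())"
```

```text
the job is handed in; nothing more can be done
None
```

The big stapler is in the drawer of the white chest and the drawer is pushed shut. I handed the job in at about 20 s.

- **Stapler:** I gripped it across its sides at mid-length, carried it over and turned it to lie along the drawer's width. It touched the floor at the height I expected, with a brief 29 N push down. I backed off about 1 mm and opened the jaws slowly, so it may have settled by up to about 1 mm. A picture before closing showed it standing on its foot, clear of the top board. I could not see it again once the drawer was shut.
- **Drawer:** I pushed the handle bar at about 0.06 m/s until it stopped hard. After I backed off, the wrist camera showed a thin wood strip, about 1 mm, behind the front panel. I pushed the bar again with the jaws turned 90°. It met a hard stop at the predicted shut position, held against 17 N and did not slide. The front panel measured about 15 to 17 mm ahead of the board after the first push; I expected 15 mm when shut.
- **Everything else:** In the last views, the tape dispenser, small stapler, eraser, power bank, note pad, speaker and mouse looked unmoved. The arm was clear, and the highest wrist force I read was about 30 N.

**Disagreements:**
- The camera estimates of the stapler's sideways position differed by up to about 8 mm between views. I corrected for this from a closer wrist picture before gripping.
- The chest's top board measured about 225 mm deep, not 240 mm. That fits if the 240 mm includes the drawer front, which stands out 15 mm.

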